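# Pin the spindle and find the socket for its nut

### The arm

A 6-joint arm with a two-finger parallel gripper is mounted at the origin on the work surface. World frame = base frame: x ahead of the robot, y to its left, z up, the work surface at z = 0. Lengths are in m, angles in rad, forces in N, time in s.
With the tool pointing down it reaches from about 0.3 to 0.775 m from the base axis. Payload 14.6 kg.
Tool frame: the origin (TCP) lies on the front face of the gripper's body, between the roots of the fingers; the fingertips stand 97 mm ahead of it and the grasp point (between the pads) lies 78 mm ahead of it (env.tip_extent is the z of the fingertips in the tool frame, in m); z points along the fingers, y is the line along which they close (so a half turn about z gives the same grasp; the last joint's range is limited). The gripper opens to 94 mm and grips with 3 to 60 N. Pads are 16 mm wide; open, the fingers measure 119 mm over their backs; the gripper's body (75 mm by 177 mm) begins 78 mm behind the grasp point.
Start: joints at [1.099, 0.3, 1.521, -0, 1.321, -0.067], TCP at [0.217, 0.506, 0.303] pointing down, gripper open.
Joint ranges: [-3.03, 3.03], [-0.79, 2.21], [0.23, 2.52], [-1.04, 4.18], [0, 3.07], [-2.55, 2.55]. Speed limits (rad/s): [2.22, 2.22, 2.57, 3.14, 3.14, 3.14].

### API

Orientations are given as a unit quaternion [w, x, y, z].
In Python, from workcell import env gives the robot as it stands. The module is installed in compiled form; this text tells all that it offers.
- The arm moves only by the shell command python3 -m jog 'ROWS' [OPENING] [FORCE]. ROWS is JSON, a list of rows, each a list of 2 entries, a list of its own where there are three numbers: the shift along the tool's x, y, z in m, then the turn, a rotation vector about the tool's x, y, z in rad. A call has exactly 10 rows; each row shifts and turns the commanded pose from where the row before left it, along the tool's axes as they then stand; what a row does not reach is not made up. A row lasts 1/10 s, in which the tool goes at most 50 mm and 8.59 degrees, less where a joint would pass 70% of its speed; a pose out of reach is approached as far as the arm can. A call is refused whole if a number of a shift passes 0.05 or a number of a turn 0.15, either way. A call with a gripper value outside its range is refused whole. OPENING is the opening, from 0 (shut) to 1 (fully open), set as the call begins (- or left out, the last holds). The fingers move at their own pace and stop on an object; FORCE is the grip in N (left out, the last holds). Time passes only in rows, so rows that do not move let the fingers close, or fill a call up. It gives the time, the measured TCP pose, the force, the opening and the grip force at its end, in the units of the state.
- env.sense(): the state, without advancing time (a new reading comes with each control period).
- env.snapshot(name): name is "scene" or "top" or "wrist"; returns (picture, depth): 384x512x3 uint8, red, green, blue; 384x512 float32, m along the optical axis (not along the pixel's ray), 0 where there is no reading.
- env.camera_model(name): a dict with "fx", "fy", "cx", "cy" (pixels), "cam_to_world" (4x4, takes a point from camera to world coordinates). Camera axes: x right, y down, z forward; pixel columns grow to the right and rows downward; lengths in m; the calibration is good to about 2 mm. A picture is of the moment at which its call begins: read the wrist's pose just before it. camera_model takes no time and is no camera call; for the wrist camera it gives the pose at the moment of the call.
- env.close_job(): hands the job in; it is judged then, once.
The state is a dict: "clock": time; "joint_pos": joint angles; "qvel": joint speeds; "effort": joint torques, N m; "tool_pos": TCP position; "tcp_rot": TCP orientation; "force": force on the tool from outside, world axes, zero at the start; "moment": the same for the moment, N m; "grip_width": finger opening in m; "finger_force": force on a finger pad.
Only numpy, scipy, OpenCV 4.12 (cv2) and the standard library are available. Lean on these libraries where they do the work, as an engineer would, in place of code of your own. Each camera call takes 0.05 s, during which the arm holds its last target. There are 200 camera calls.

### The job

Lock the grinding spindle: take the steel pin out of its wooden stand and push it through the hole in the flange's ear until its collar is down on the ear, and let go of it. Then try the two hexagonal sockets on the spindle's nut, setting one that does not fit back upright on the bench, and finish with the fitting one seated fully home on the nut and still held in the gripper: do not let go of it. Tip over no socket and leave the hammer, spray can and grinding wheel where they are.

Things in the scene. Friction and masses are not known exactly. Their poses are not given: they have to be found in the camera images.
- spindle: fixed spindle unit; origin under the nut's axis on the bench, z up. Grey base block 150 x 110 x 40 mm (x from -58 to +92 mm, y +-55 mm); on it a steel flange disc 96 mm across and 12 mm thick (top face 52 mm above the bench), with a drilled ear pointing to the unit's +x, 38 mm wide, reaching x = 90 mm, its top flush with the disc. Four low bolt heads on the base
- hole (a point): centre of the pin hole's mouth on the top face of the ear, 64 mm along the unit's +x from the nut's axis, 52 mm above the bench; hole 12.5 mm across with a 2 mm chamfer, open right through ear and base (52 mm, 17 mm across in the base)
- nut (a point): on the nut's axis at the disc's top face, where the nut begins (52 mm above the bench). The fixed steel hex nut is 24 mm across flats and 16 mm high with a chamfered top; a 16 mm wide stud stands 6 mm out of it. Two of the nut's flats face the unit's +y and -y. A seated socket's lower rim rests on the disc
- pin_tip (a point): lower tip of the locking pin; z runs up the pin. Steel, 80 mm long, 90 g: shank 10 mm across and 40 mm long with a tapered tip, then a collar 24 mm across and 4 mm thick, then a round head 18 mm across and 36 mm tall
- pin_head (a point): the pin's axis 64 mm above its tip, where its head is gripped (20 mm above the top of the collar, 16 mm below the head's top)
- stand: fixed wooden block 70 x 70 x 48 mm, origin under its centre; the pin stands upright in its central 14 mm hole, collar on the block's top, tip 8 mm above the bench, pin head centre 72 mm above the bench
- sock_a_mid (a point): Socket a: steel socket standing mouth down on the bench: a hexagonal bar 34 mm across flats (39 over corners), 48 mm tall, its top 4 mm a round collar 31 mm wide with a black square mark. Both look alike. The point is its centre, half-way up (24 mm above its lower rim); z up, two of the outside flats face its +y and -y
- sock_b_mid (a point): Socket b: steel socket standing mouth down on the bench: a hexagonal bar 34 mm across flats (39 over corners), 48 mm tall, its top 4 mm a round collar 31 mm wide with a black square mark. Both look alike. The point is its centre, half-way up (24 mm above its lower rim); z up, two of the outside flats face its +y and -y
- sock_a: socket a as a body, about 0.2 kg; origin at the centre of its lower rim. Its hexagonal mouth is 30 mm deep, flats parallel to the outside flats. One has a mouth 21 mm across flats, the other 25.6 mm; which is which is found only by trying: the small one stops on top of the nut, at least 13 mm short of home
- sock_b: socket b as a body, about 0.2 kg; origin at the centre of its lower rim. Its hexagonal mouth is 30 mm deep, flats parallel to the outside flats. One has a mouth 21 mm across flats, the other 25.6 mm; which is which is found only by trying: the small one stops on top of the nut, at least 13 mm short of home
- hammer: bystander: hammer lying beyond the work, along the bench's width
- spray: bystander: blue spray can 58 mm across, 150 mm tall, standing; origin under its centre
- wheel: bystander: reddish grinding wheel 115 mm across, 8 mm thick, lying flat; origin under its centre
- pin: the locking pin's body; origin at its tip, as pin_tip
Things that resemble listed ones, but are neither listed nor needed, are in the scene too. Leave any turquoise or yellow look-alike of the sock_b alone.

How it is judged:
On the way, in this order (a step that is already met when the one before it is completed fails the run):
1. the pin stands through the ear's hole, its collar down on the ear, released (z of pin_tip in the frame of spindle below 0.016 m and horizontal distance between pin_tip and hole below 0.006 m and angle between pin_tip's own z axis and vertical below 0.12 rad and contact force between pin and the fingers below 0.1 N), for 0.2 s.
2. a socket is seated fully home on the nut (((z of sock_a_mid in the frame of spindle below 0.079 m and horizontal distance between sock_a_mid and nut below 0.004 m and angle between sock_a_mid's own z axis and vertical below 0.07 rad) or (z of sock_b_mid in the frame of spindle below 0.079 m and horizontal distance between sock_b_mid and nut below 0.004 m and angle between sock_b_mid's own z axis and vertical below 0.07 rad))), for 0.2 s.
At the end, for the whole second after the job is handed in: The pin is through the ear's hole, collar within 4 mm of the ear, and let go. One socket is over the nut, within 3 mm of fully home, 4 mm of its axis and 4 degrees of upright, gripped by the fingers (over 2 N); the other socket stands upright on the bench, not touched (all of step 1 and ((z of sock_a_mid in the frame of spindle below 0.079 m and horizontal distance between sock_a_mid and nut below 0.004 m and angle between sock_a_mid's own z axis and vertical below 0.07 rad and contact force between sock_a and the fingers above 2 N and height (world z) of sock_b_mid below 0.03 m and angle between sock_b_mid's own z axis and vertical below 0.1 rad and contact force between sock_b and the fingers below 0.1 N) or (z of sock_b_mid in the frame of spindle below 0.079 m and horizontal distance between sock_b_mid and nut below 0.004 m and angle between sock_b_mid's own z axis and vertical below 0.07 rad and contact force between sock_b and the fingers above 2 N and height (world z) of sock_a_mid below 0.03 m and angle between sock_a_mid's own z axis and vertical below 0.1 rad and contact force between sock_a and the fingers below 0.1 N))); the arm keeps its last pose, push and grip.
It fails at once if a socket is tipped over (angle between any of sock_a_mid, sock_b_mid's own z axis and vertical above 0.7 rad).
It fails at once if the hammer, spray can or grinding wheel is moved by over 20 mm (distance of any of hammer, spray, wheel from where it was at the start of the episode above 0.02 m).
It also fails if it takes over 72 s, if anything falls off the work surface, if the arm or the gripper's body presses on something with over 40 N, if the wrist force passes 120 N, or if a joint passes its speed limit or range.

## Working session

There is one attempt and no reset: what is moved stays moved. The work goes in short steps, Python scripts to look and compute and a shell command to move; the robot and the scene stay as the last step left them, time stands still between calls to the robot, and variables do not carry over. Pictures are saved under pics/ and viewed, at most 12 in all, crops included, and the job is handed in when it is done.

```bash
mkdir -p pics; python3 - <<'E'
from workcell import env
import cv2,numpy as np
for n in("top","scene"):
    p,d=env.snapshot(n); cv2.imwrite(f"pics/{n}0.png",p[:,:,::-1]); np.savez(f"{n}0.npz",p=p,d=d)
    m=env.camera_model(n); print(n,m["fx"],m["cx"],m["cy"],np.round(m["cam_to_world"],4).tolist())
print(env.sense(),env.tip_extent)
E
```

```text
top 389.9101603396115 256.1096258946619 188.62523323941514 [[0.0251, -0.9916, 0.1271, 0.5096], [-0.9997, -0.0251, 0.0019, -0.0265], [0.0014, -0.1272, -0.9919, 1.064], [0.0, 0.0, 0.0, 1.0]]
scene 371.94549309060585 260.84863936583724 187.4864441026461 [[0.8326, 0.298, -0.4668, 1.0557], [0.5538, -0.458, 0.6954, -0.6391], [-0.0065, -0.8375, -0.5464, 0.5654], [0.0, 0.0, 0.0, 1.0]]
{'clock': 0.1, 'joint_pos': array([ 1.09941378e+00,  3.00431384e-01,  1.52155328e+00,  1.44104837e-05,
        1.32069834e+00, -6.65800297e-02]), 'qvel': array([ 0.00047706, -0.00139617, -0.00036442,  0.00037567,  0.00376777,
        0.00170597]), 'effort': array([-1.30137363e-03, -5.32646263e+01, -3.53285658e+01,  7.08379224e-02,
        2.34434847e-02, -7.28675991e-05]), 'tool_pos': array([0.2165351 , 0.50542422, 0.30211982]), 'tcp_rot': array([-1.51609983e-04,  2.01023872e-01,  9.79586191e-01, -5.23719937e-04]), 'force': array([-0.27572472, -0.59188964, -0.88185373]), 'moment': array([-0.00131822,  0.02726564, -0.04184817]), 'finger_force': 0.0, 'grip_width': 0.0939597820648226} 0.0972
```

View pics/top0.png

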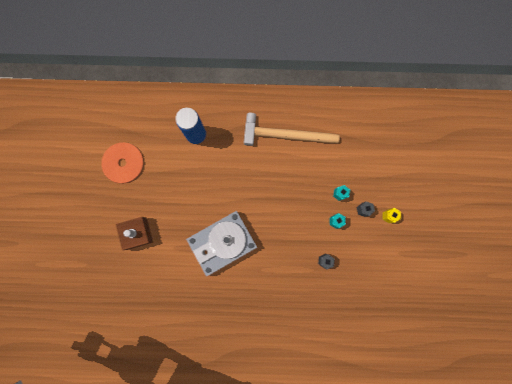

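View pics/scene0.png

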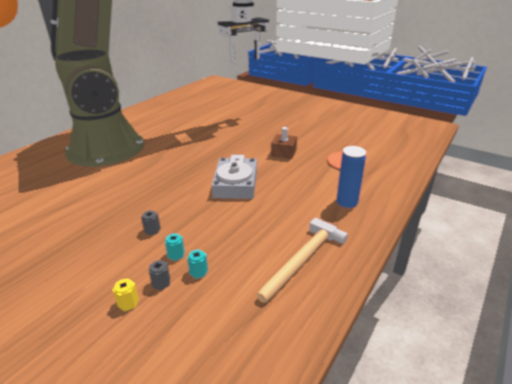

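Top view: the two dark steel sockets are at (367,209) and (328,261). Their look-alikes are turquoise at (343,193) and (339,221), and yellow at (394,215). The pin in its brown stand is at (131,234). The spindle is at (225,241), with its ear pointing lower-left and the hole near (205,252). The wheel, spray can and hammer are at (122,162), (190,125) and (290,132). I choose the dark grey sockets and the pin in the brown stand, and will check them in a crop.

```bash
cat > h.py <<'E'
from workcell import env
import cv2,numpy as np
from scipy.spatial.transform import Rotation as R
def ray(m,u,v,z):
    T=m["cam_to_world"]; d=T[:3,:3]@np.array([(u-m["cx"])/m["fx"],(v-m["cy"])/m["fy"],1]); o=T[:3,3]
    return o+d*(z-o[2])/d[2]
def toolR(s): return R.from_quat(np.roll(s["tcp_rot"],-1))
def go(target,s=None):
    "shift in tool axes to bring grasp point(xyz) there"
    s=s or env.sense(); g=s["tool_pos"]+toolR(s).apply([0,0,.078]); return g,toolR(s).inv().apply(np.array(target)-g)
E
python3 - <<'E'
from h import *
z=np.load("top0.npz");p=z["p"];d=z["d"];m=env.camera_model("top")
c=p[170:290,100:420]; 
a=cv2.resize(p[195:285,100:270],None,fx=4.4,fy=4.4,interpolation=cv2.INTER_CUBIC);b=cv2.resize(p[175:280,310:415],None,fx=5.5,fy=5.5,interpolation=cv2.INTER_CUBIC)
cv2.imwrite("pics/c1.png",a[:,:,::-1]);cv2.imwrite("pics/c2.png",b[:,:,::-1])
hsv=cv2.cvtColor(p,cv2.COLOR_RGB2HSV)
T=m["cam_to_world"]
for n,u,v in(("s1",367,209),("s2",328,261)):
    vv,uu=np.mgrid[v-14:v+15,u-14:u+15]; D=d[vv,uu]
    P=np.stack([(uu-m["cx"])/m["fx"]*D,(vv-m["cy"])/m["fy"]*D,D],-1)@T[:3,:3].T+T[:3,3]
    k=(P[...,2]>.035); Q=P[k]; print(n,k.sum(),Q.mean(0),Q[:,2].max(),(Q[:,:2].max(0)+Q[:,:2].min(0))/2)
for n,u,v,h in(("pin",129,234,.088),("hole",205,252,.052),("nut",228,240,.07),("t1",343,193,.048),("t2",339,221,.048),("y",394,215,.048),("can",190,119,.15),("wheel",122,162,.008)):print(n,ray(m,u,v,h),d[v,u])
E
```

```text
s1 160 [ 0.59520272 -0.31485162  0.05210273] 1.063962635954449 [ 0.56223056 -0.18083957]
s2 163 [ 0.45759314 -0.20919856  0.06493126] 1.063962635954449 [ 0.4743889  -0.12848311]
pin [0.51305013 0.28827635 0.088     ] 0.9697236
hole [0.47231259 0.10221475 0.052     ] 1.0520632
nut [0.50436165 0.04308124 0.07      ] 0.9804253
t1 [ 0.63403256 -0.25281873  0.048     ] 1.0268753
t2 [ 0.56044866 -0.24218418  0.048     ] 1.0139893
y [ 0.5796618 -0.3855187  0.048    ] 1.0117764
can [0.79238965 0.13927639 0.15      ] 0.94518095
wheel [0.70949564 0.34644222 0.008     ] 1.0812879
```

View pics/c1.png

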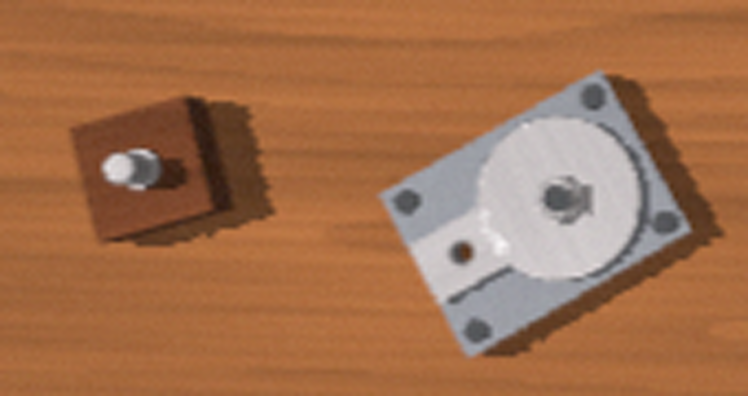

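```bash
python3 - <<'E'
from h import *
s=env.sense(); print(toolR(s).as_matrix().round(3)); print(go([.513,.288,.222],s))
m=env.camera_model("wrist"); T=m["cam_to_world"]; Rt=toolR(s).as_matrix(); print(m["fx"],(Rt.T@T[:3,:3]).round(3),Rt.T@(T[:3,3]-s["tool_pos"]))
E
```

```text
[[-0.919  0.394 -0.001]
 [ 0.394  0.919 -0.001]
 [ 0.    -0.001 -1.   ]]
(array([0.21649551, 0.50534894, 0.22411986]), array([-0.35814165, -0.08300471,  0.00217912]))
274.6899333401468 [[-0.    -0.973 -0.231]
 [ 1.     0.    -0.001]
 [ 0.001 -0.231  0.973]] [ 0.06617769 -0.00032488 -0.08120722]
```

View pics/c2.png

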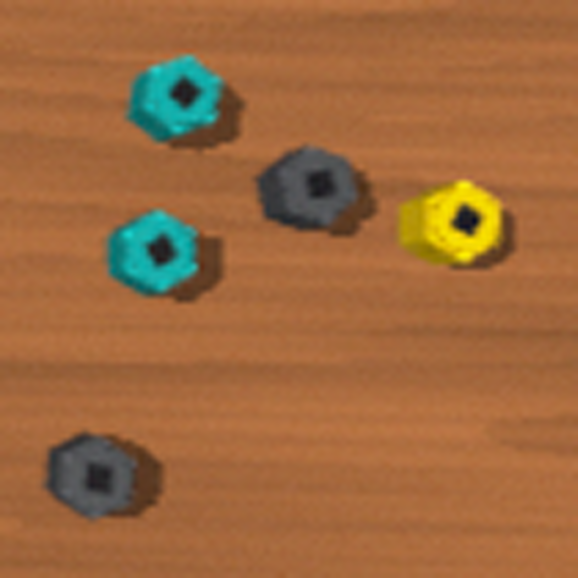

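Crop: the dark sockets are at crop (310,188) and (95,475), i.e. full-image (366,209) and (327,261). The others are turquoise or yellow, so the choice stands. Next I move over the pin.

```bash
python3 -m jog '[[[-0.045,-0.0104,0],[0,0,0]],[[-0.045,-0.0104,0],[0,0,0]],[[-0.045,-0.0104,0],[0,0,0]],[[-0.045,-0.0104,0],[0,0,0]],[[-0.045,-0.0104,0],[0,0,0]],[[-0.045,-0.0104,0],[0,0,0]],[[-0.045,-0.0104,0],[0,0,0]],[[-0.043,-0.0102,0],[0,0,0]],[[0,0,0],[0,0,0]],[[0,0,0],[0,0,0]]]'
python3 - <<'E'
from h import *
m=env.camera_model("wrist"); p,d=env.snapshot("wrist"); np.savez("w1.npz",p=p,d=d,T=m["cam_to_world"]); cv2.imwrite("pics/w1.png",p[:,:,::-1])
T=m["cam_to_world"];print(m["cx"],m["cy"])
vv,uu=np.mgrid[0:384,0:512]
P=np.stack([(uu-m["cx"])/m["fx"]*d,(vv-m["cy"])/m["fy"]*d,d],-1)@T[:3,:3].T+T[:3,3]
near=np.hypot(P[...,0]-.513,P[...,1]-.288)<.06
k=near&(abs(P[...,2]-.088)<.006)&(d>0); Q=P[k]; print("head",k.sum(),Q.mean(0),np.ptp(Q[:,:2],0),(Q.max(0)+Q.min(0))/2, uu[k].mean(),vv[k].mean())
s=env.sense();print(s["tool_pos"]); print(go([*Q.mean(0)[:2],.072],s))
k=near&(abs(P[...,2]-.048)<.006)&(d>0); Q=P[k]; print("block",k.sum(),Q.mean(0),cv2.minAreaRect(Q[:,:2].astype(np.float32)*1000))
E
```

```text
clock: 1.1
tool_pos: [0.5133, 0.2877, 0.302]
tcp_rot: [-0.001, 0.202, 0.979, -0.0]
force: [-0.0, 0.3, -0.9]
grip_width: 0.0944
finger_force: 0.0
255.61317648367924 192.76471729159238
head 202 [0.51620549 0.29384241 0.086698  ] [0.01687465 0.01729819] [0.51668158 0.29373028 0.08565776] 262.3712871287129 189.509900990099
[0.51265159 0.28841116 0.30225548]
(array([0.5125855 , 0.28839692, 0.22425551]), array([-0.0012889 ,  0.00650774,  0.15225139]))
block 2830 [0.51541706 0.29414062 0.04717518] ((517.0164184570312, 293.5552673339844), (70.3492660522461, 70.25489044189453), 17.788501739501953)
```

View pics/w1.png

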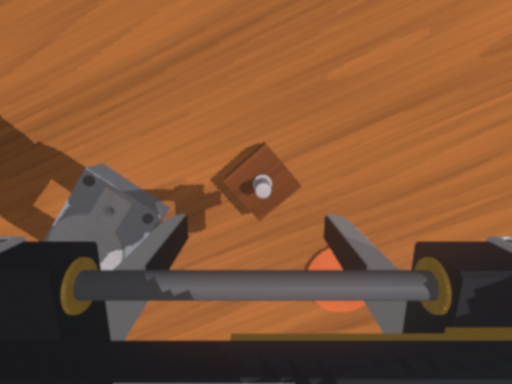

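Wrist view: the pin head is at (263,186) on the brown block, between the fingers. The spindle is at lower left and the wheel at (340,275). The pin's head and the block's centre agree to 1 mm, and the block measures 70 mm as it should. Descending.

```bash
python3 -m jog '[[[-0.0015,0.0065,0.03],[0,0,0]],[[0,0,0.04],[0,0,0]],[[0,0,0.04],[0,0,0]],[[0,0,0.03],[0,0,0]],[[0,0,0.01],[0,0,0]],[[0,0,0],[0,0,0]],[[0,0,0],[0,0,0]],[[0,0,0],[0,0,0]],[[0,0,0],[0,0,0]],[[0,0,0],[0,0,0]]]' 
python3 -m jog '[[[0,0,0],[0,0,0]],[[0,0,0],[0,0,0]],[[0,0,0],[0,0,0]],[[0,0,0],[0,0,0]],[[0,0,0],[0,0,0]],[[0,0,0],[0,0,0]],[[0,0,0],[0,0,0]],[[0,0,0],[0,0,0]],[[0,0,0],[0,0,0]],[[0,0,0],[0,0,0]]]' 0 40
```

```text
clock: 2.15
tool_pos: [0.5171, 0.2937, 0.1535]
tcp_rot: [0.0, 0.201, 0.98, 0.0]
force: [0.4, -0.3, -0.1]
grip_width: 0.0941
finger_force: 0.0
clock: 3.15
tool_pos: [0.5169, 0.2937, 0.1526]
tcp_rot: [0.0, 0.201, 0.98, 0.0]
force: [-0.0, 0.7, -0.5]
grip_width: 0.0177
finger_force: 27.6
```

```bash
python3 -m jog '[[[0,0,-0.02],[0,0,0]],[[0,0,-0.04],[0,0,0]],[[0,0,-0.04],[0,0,0]],[[-0.010,-0.021,-0.03],[0,0,0]],[[-0.019,-0.040,-0.02],[0,0,0]],[[-0.02,-0.040,0],[0,0,0]],[[-0.019,-0.04,0],[0,0,0]],[[-0.01,-0.02,0],[0,0,0]],[[0,0,0],[0,0,0]],[[0,0,0],[0,0,0]]]' 
python3 - <<'E'
from h import *
m=env.camera_model("wrist"); p,d=env.snapshot("wrist"); np.savez("w2.npz",p=p,d=d,T=m["cam_to_world"]); cv2.imwrite("pics/w2.png",p[:,:,::-1])
E
```

```text
clock: 4.15
tool_pos: [0.5252, 0.1149, 0.3026]
tcp_rot: [-0.0, 0.201, 0.979, 0.0]
force: [-0.8, 0.5, -1.3]
grip_width: 0.0172
finger_force: 40.0
```

View pics/w2.png

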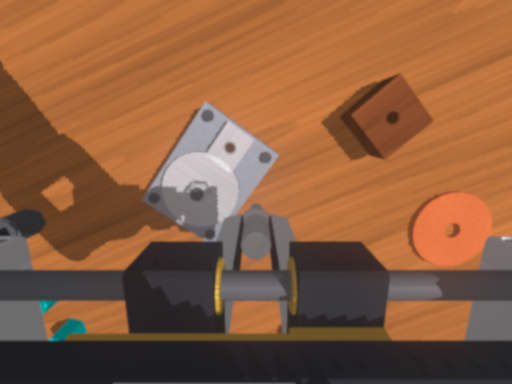

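The wrist view shows the hole at (230,147), disc centre and stud near (198,190), the empty stand hole at (392,117), and the held pin with its tip near (256,206).

```bash
python3 - <<'E'
from h import *
z=np.load("w2.npz");p=z["p"];d=z["d"];T=z["T"];m=env.camera_model("wrist");m["cam_to_world"]=T
vv,uu=np.mgrid[0:384,0:512]
P=np.stack([(uu-m["cx"])/m["fx"]*d,(vv-m["cy"])/m["fy"]*d,d],-1)@T[:3,:3].T+T[:3,3]
g=cv2.cvtColor(p,cv2.COLOR_RGB2GRAY)
k=(abs(uu-230)<10)&(abs(vv-147)<10)&(g<120); print(k.sum()); 
w=np.where(k,(150.-g),0); u,v=(uu*w).sum()/w.sum(),(vv*w).sum()/w.sum(); hole=ray(m,u,v,.052); print("hole",u,v,hole)
# disc/ear top
reg=(uu>130)&(uu<290)&(vv>90)&(vv<242)&(d>0)
t=reg&(abs(P[...,2]-.052)<.004)&(vv<240); print("top z",P[...,2][t].mean(),t.sum())
for k,n in((reg&(P[...,2]>.030)&(P[...,2]<.0465),"base"),):
    Q=P[k][:,:2].astype(np.float32)*1000
    print(n,len(Q),cv2.minAreaRect(Q),P[...,2][k].mean())
# disc outline points beyond ear
k=t.astype(np.uint8); c=max(cv2.findContours(k,cv2.RETR_EXTERNAL,cv2.CHAIN_APPROX_NONE)[0],key=len)[:,0]
W=np.array([ray(m,a,b,.052)[:2] for a,b in c])
W=W[np.hypot(*(W-hole[:2]).T)>.045]
from scipy.optimize import least_squares
r=least_squares(lambda q:np.hypot(W[:,0]-q[0],W[:,1]-q[1])-.048,[.5,.045],loss="soft_l1",f_scale=.001);print("disc",r.x,len(W),np.abs(r.fun).mean())
r2=r.x;dv=hole[:2]-r2;print("dist",np.hypot(*dv),np.degrees(np.arctan2(dv[1],dv[0])))
su=(abs(uu-197)<8)&(abs(vv-193)<10)&(P[...,2]>.066)&(d>0);print("stud",P[su].mean(0),su.sum(),P[su].max(0),P[su].min(0))
s=env.sense();g=s["tool_pos"]+toolR(s).apply([0,0,.078]);print(g,"tip expect px")
q=T[:3,:3].T@(g-[0,0,.0663]-T[:3,3]);print(m["fx"]*q[0]/q[2]+m["cx"],m["fy"]*q[1]/q[2]+m["cy"])
print(toolR(s).inv().apply([*(hole[:2]-g[:2]),0]))
E
```

```text
58
hole 229.5823151125402 147.3813504823151 [0.4730437 0.1029763 0.052    ]
top z 0.0511023316636007 5218
base 4256 ((497.1460876464844, 61.317508697509766), (110.09581756591797, 150.51446533203125), 30.980745315551758) 0.03957130501223044
disc [0.50509058 0.04814069] 161 0.0008566360542139553
dist 0.06351336805465907 120.30275364879384
stud [0.50520513 0.04826818 0.07091947] 225 [0.51645597 0.05714287 0.07451586] [0.49498538 0.03727179 0.06614347]
[0.52517263 0.11553394 0.22459405] tip expect px
256.7439984672988 206.9106656909231
[ 4.29778007e-02 -3.20628918e-02  4.76994195e-06]
```

```bash
python3 -m jog '[[[0.011,-0.008,0.01],[0,0,0]],[[0.02,-0.015,0.02],[0,0,0]],[[0.012,-0.009,0.03],[0,0,0]],[[0,0,0.02],[0,0,0]],[[0,0,0.01],[0,0,0]],[[0,0,0],[0,0,0]],[[0,0,0.005],[0,0,0]],[[0,0,0.005],[0,0,0]],[[0,0,0.005],[0,0,0]],[[0,0,0],[0,0,0]]]' 
python3 - <<'E'
from h import *
s=env.sense();print(s["force"],s["moment"],s["tool_pos"])
p,d=env.snapshot("wrist"); cv2.imwrite("pics/w3.png",cv2.resize(p[120:260,180:340],None,fx=4,fy=4)[:,:,::-1])
E
```

```text
clock: 5.2
tool_pos: [0.473, 0.1024, 0.1972]
tcp_rot: [-0.0, 0.201, 0.98, -0.0]
force: [-0.4, 0.1, -1.2]
grip_width: 0.0169
finger_force: 40.0
[-0.36095265  0.05889554 -1.21770772] [ 0.00242132  0.02264053 -0.02484375] [0.472984   0.1024444  0.19717082]
```

View pics/w3.png

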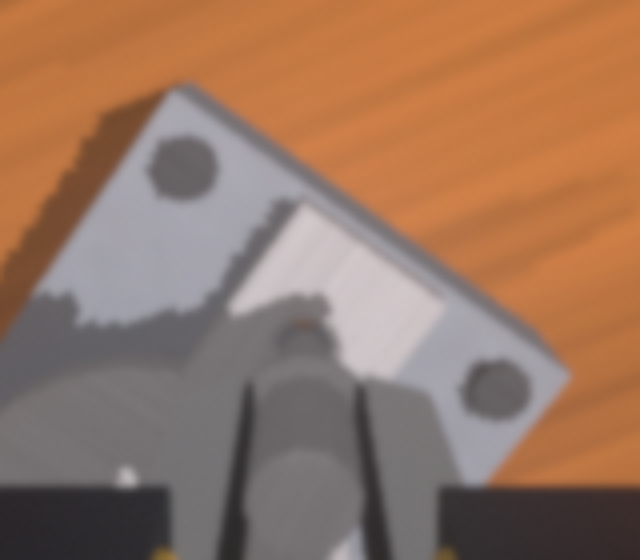

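The crop shows the tip at about (303,350), right over the hole's mouth, with a sliver of the brown hole visible just beyond it. I'll press in gently.

```bash
python3 -m jog '[[[0,0,0.001],[0,0,0]],[[0,0,0.001],[0,0,0]],[[0,0,0.001],[0,0,0]],[[0,0,0.001],[0,0,0]],[[0,0,0.001],[0,0,0]],[[0,0,0.001],[0,0,0]],[[0,0,0.001],[0,0,0]],[[0,0,0],[0,0,0]],[[0,0,0],[0,0,0]],[[0,0,0],[0,0,0]]]'; python3 -c "
from h import *
s=env.sense();print(s['force'],s['moment'],s['tool_pos'])"
```

```text
clock: 6.25
tool_pos: [0.4731, 0.1025, 0.1907]
tcp_rot: [0.0, 0.201, 0.98, 0.0]
force: [0.0, -0.3, 0.6]
grip_width: 0.0171
finger_force: 40.0
[ 0.03356281 -0.32279544  0.63226735] [ 0.03064567 -0.04082413  0.03107082] [0.47311512 0.10245266 0.1907001 ]
```

```bash
python3 -m jog '[[[0,0,0.002],[0,0,0]],[[0,0,0.002],[0,0,0]],[[0,0,0.003],[0,0,0]],[[0,0,0.004],[0,0,0]],[[0,0,0.004],[0,0,0]],[[0,0,0.004],[0,0,0]],[[0,0,0.004],[0,0,0]],[[0,0,0.004],[0,0,0]],[[0,0,0.003],[0,0,0]],[[0,0,0],[0,0,0]]]'; python3 -c "
from h import *
s=env.sense();print(s['force'],s['moment'],s['tool_pos'])"
```

```text
clock: 7.25
tool_pos: [0.4729, 0.1024, 0.1602]
tcp_rot: [-0.0, 0.201, 0.98, -0.0]
force: [0.6, 0.9, -1.0]
grip_width: 0.0171
finger_force: 40.0
[ 0.62525975  0.91365398 -1.00559549] [-0.04067274 -0.00848759 -0.02833052] [0.47294896 0.10243324 0.16020943]
```

```bash
python3 -m jog '[[[0,0,0.001],[0,0,0]],[[0,0,0.001],[0,0,0]],[[0,0,0.001],[0,0,0]],[[0,0,0.001],[0,0,0]],[[0,0,0],[0,0,0]],[[0,0,0],[0,0,0]],[[0,0,0],[0,0,0]],[[0,0,0],[0,0,0]],[[0,0,0],[0,0,0]],[[0,0,0],[0,0,0]]]'; python3 -m jog '[[[0,0,0],[0,0,0]],[[0,0,0],[0,0,0]],[[0,0,0],[0,0,0]],[[0,0,0],[0,0,0]],[[0,0,0],[0,0,0]],[[0,0,0],[0,0,0]],[[0,0,0],[0,0,0]],[[0,0,0],[0,0,0]],[[0,0,0],[0,0,0]],[[0,0,0],[0,0,0]]]' 0.6
```

```text
clock: 8.25
tool_pos: [0.4731, 0.1025, 0.1567]
tcp_rot: [-0.0, 0.201, 0.98, -0.0]
force: [0.4, -0.1, -1.2]
grip_width: 0.0172
finger_force: 40.0
clock: 9.25
tool_pos: [0.4731, 0.1025, 0.1566]
tcp_rot: [0.0, 0.201, 0.98, -0.0]
force: [0.9, 0.7, -0.6]
grip_width: 0.0565
finger_force: 0.0
```

```bash
python3 -m jog '[[[0,0,-0.02],[0,0,0]],[[0,0,-0.04],[0,0,0]],[[0,0,-0.045],[0,0,0]],[[0,0,-0.045],[0,0,0]],[[-0.01,-0.028,0],[0,0,0]],[[-0.014,-0.042,0],[0,0,0]],[[-0.014,-0.042,0],[0,0,0]],[[0,0,0],[0,0,0]],[[0,0,0],[0,0,0]],[[0,0,0],[0,0,0]]]'
python3 - <<'E'
from h import *
m=env.camera_model("wrist"); p,d=env.snapshot("wrist");T=m["cam_to_world"]
vv,uu=np.mgrid[0:384,0:512]
P=np.stack([(uu-m["cx"])/m["fx"]*d,(vv-m["cy"])/m["fy"]*d,d],-1)@T[:3,:3].T+T[:3,3]
n=np.hypot(P[...,0]-.473,P[...,1]-.1027)<.02
for lo,hi in((.047,.0545),(.0545,.06),(.08,.1)):
    k=n&(P[...,2]>lo)&(P[...,2]<hi)&(d>0); print(lo,k.sum(),P[k].mean(0) if k.any() else 0,P[k].max(0) if k.any() else 0, P[k].min(0) if k.any() else 0)
n=np.hypot(P[...,0]-.505,P[...,1]-.048)<.02
k=n&(P[...,2]>.066)&(d>0);print("nut",P[k].mean(0),k.sum(),(P[k].max(0)+P[k].min(0))/2)
cv2.imwrite("pics/w4.png",p[:,:,::-1])
t=env.camera_model("top")
print(ray(t,327.8,261.9,.048),ray(t,368.2,208.5,.048),env.sense()["tool_pos"])
E
```

```text
clock: 10.25
tool_pos: [0.464, -0.0147, 0.3066]
tcp_rot: [-0.0, 0.201, 0.98, 0.0]
force: [0.3, 0.0, 0.1]
grip_width: 0.0568
finger_force: 0.0
0.047 461 [0.46968243 0.09991748 0.0511741 ] [0.49281611 0.12251032 0.05446583] [0.45324695 0.08271421 0.04846338]
0.0545 85 [0.46900972 0.09780737 0.0557217 ] [0.48413169 0.11212215 0.05995932] [0.46109079 0.09005345 0.05454021]
0.08 253 [0.47170146 0.10046301 0.08966399] [0.48118054 0.10987617 0.09295768] [0.46399589 0.09275614 0.08006417]
nut [0.49332568 0.05114999 0.24537039] 848 [0.50124143 0.04656257 0.1931856 ]
[ 0.45500091 -0.21324975  0.048     ] [ 0.59493904 -0.31848257  0.048     ] [ 0.46398733 -0.01449092  0.30659544]
```

```bash
python3 -m jog '[[[-0.014,-0.0373,0],[0,0,0]],[[-0.014,-0.0373,0],[0,0,0]],[[-0.014,-0.0373,0],[0,0,0]],[[-0.014,-0.0373,0.02],[0,0,0]],[[-0.014,-0.0373,0.03],[0,0,0]],[[0,0,0],[0,0,0]],[[0,0,0],[0,0,0]],[[0,0,0],[0,0,0]],[[0,0,0],[0,0,0]],[[0,0,0],[0,0,0]]]'
cat > sock.py <<'E'
from h import *
import sys
x0,y0=float(sys.argv[1]),float(sys.argv[2])
m=env.camera_model("wrist"); p,d=env.snapshot("wrist");T=m["cam_to_world"]
cv2.imwrite(sys.argv[3],p[:,:,::-1])
vv,uu=np.mgrid[0:384,0:512]
P=np.stack([(uu-m["cx"])/m["fx"]*d,(vv-m["cy"])/m["fy"]*d,d],-1)@T[:3,:3].T+T[:3,3]
n=(np.hypot(P[...,0]-x0,P[...,1]-y0)<.04)&(d>0)
k=n&(P[...,2]>.0395)&(P[...,2]<.055); 
print(k.sum(),np.percentile(P[k][:,2],[5,50,95]),uu[k].mean(),vv[k].mean())
c=max(cv2.findContours(k.astype(np.uint8),cv2.RETR_EXTERNAL,cv2.CHAIN_APPROX_NONE)[0],key=len)[:,0]
W=np.array([ray(m,a,b,.045)[:2] for a,b in c])
(cx,cy),r=cv2.minEnclosingCircle((W*1000).astype(np.float32)); print("circle",cx,cy,r)
c0=W.mean(0)
# width profile: flats direction = minimal extent, period 60 deg
H=cv2.convexHull((W*1000).astype(np.float32))[:,0]
a=np.radians(np.arange(0,180,2)); w=np.array([np.ptp(H@[np.cos(t),np.sin(t)]) for t in a])
print("width",w.min(),w.max(),np.degrees(np.angle((-(w-w.mean())*np.exp(6j*a)).sum()))/6,"flat-normal deg mod 60", np.abs((w-w.mean())@np.exp(6j*a))*2/len(a))
hc=[(np.max(H@v)+np.min(H@v))/2 for v in ([1,0],[0,1])]; print("mid",hc)
s=env.sense(); print("tool",s["tool_pos"],"closing yaw",np.degrees(np.arctan2(*toolR(s).as_matrix()[[1,0],1])))
E
python3 sock.py .455 -.213 pics/w5.png
```

```text
clock: 11.3
tool_pos: [0.4552, -0.2136, 0.2574]
tcp_rot: [0.001, 0.2, 0.98, -0.0]
force: [-0.3, 0.2, -0.1]
grip_width: 0.0563
finger_force: 0.0
817 [0.04241912 0.04676477 0.04828205] 256.08323133414933 189.62178702570378
circle 455.4645080566406 -213.76974487304688 19.324352264404297
width 33.7964585912664 38.646172637297866 24.191251251831712 flat-normal deg mod 60 1.8774063952805382
mid [np.float64(455.4645080566406), np.float64(-213.74738311767578)]
tool [ 0.45510175 -0.21378415  0.25725181] closing yaw 66.87541505640247
```

View pics/w5.png

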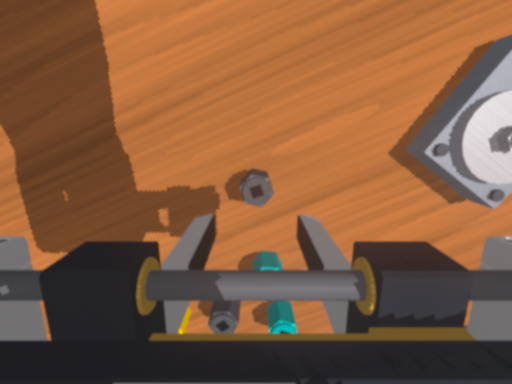

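The wrist view shows the lone dark socket at (256,188), upright, between the fingers, with the hex measuring 33.8/38.6 mm as expected. The other sockets are at (223,320), (268,262) and (282,318), and the spindle is at right. I'll turn 17.3° and descend.

```bash
python3 -m jog '[[[0,0,0.02],[0,0,-0.101]],[[0,0,0.02],[0,0,-0.101]],[[0,0,0.02],[0,0,-0.1]],[[0,0,0.03],[0,0,0]],[[0,0,0.03],[0,0,0]],[[0,0,0.02],[0,0,0]],[[0,0,0.01],[0,0,0]],[[0,0,0],[0,0,0]],[[0,0,0],[0,0,0]],[[0,0,0],[0,0,0]]]'
python3 -m jog '[[[0,0,0],[0,0,0]],[[0,0,0],[0,0,0]],[[0,0,0],[0,0,0]],[[0,0,0],[0,0,0]],[[0,0,0],[0,0,0]],[[0,0,0],[0,0,0]],[[0,0,0],[0,0,0]],[[0,0,0],[0,0,0]],[[0,0,0],[0,0,0]],[[0,0,0],[0,0,0]]]' 0 40; python3 -c "
from h import *
s=env.sense();print(s['tool_pos'],toolR(s).as_matrix().round(4),s['force'])"
```

```text
clock: 12.35
tool_pos: [0.4553, -0.2146, 0.1078]
tcp_rot: [0.001, 0.051, 0.999, -0.0]
force: [0.6, 0.2, -0.1]
grip_width: 0.0562
finger_force: 0.0
clock: 13.35
tool_pos: [0.4549, -0.2144, 0.1069]
tcp_rot: [0.0, 0.051, 0.999, -0.0]
force: [-1.1, 2.0, 5.3]
grip_width: 0.0339
finger_force: 40.0
[ 0.45490134 -0.21444906  0.10691184] [[-9.947e-01  1.026e-01  3.000e-04]
 [ 1.026e-01  9.947e-01 -1.000e-04]
 [-3.000e-04 -1.000e-04 -1.000e+00]] [-1.12765374  1.97980655  5.34342032]
```

```bash
python3 -m jog '[[[0,0,-0.015],[0,0,0]],[[0,0,-0.045],[0,0,0]],[[0,0,-0.045],[0,0,0]],[[-0.013,0.04,-0.025],[0,0,0]],[[-0.014,0.045,-0.01],[0,0,0]],[[-0.014,0.045,-0.01],[0,0,0]],[[-0.014,0.045,0],[0,0,0]],[[-0.014,0.045,0],[0,0,0]],[[-0.014,0.045,0],[0,0,0]],[[0,0,0],[0,0,0]]]'
cat > spin.py <<'E'
from h import *
import sys
from scipy.optimize import least_squares
m=env.camera_model("wrist"); p,d=env.snapshot("wrist");T=m["cam_to_world"]
cv2.imwrite(sys.argv[1],p[:,:,::-1])
vv,uu=np.mgrid[0:384,0:512]
P=np.stack([(uu-m["cx"])/m["fx"]*d,(vv-m["cy"])/m["fy"]*d,d],-1)@T[:3,:3].T+T[:3,3]
near=(d>0)&(np.hypot(P[...,0]-.497,P[...,1]-.061)<.11)&(P[...,2]<.11)
Z=P[...,2]
b=near&(Z>.03); H=P[b&(Z<.0465)][:,:2].astype(np.float32)*1000
r=cv2.minAreaRect(H);print("base",r)
n=np.hypot(P[...,0]-.5054,P[...,1]-.0478)<.02
for lo,nm in((.0645,"nut+stud"),(.0715,"stud")):
    k=near&n&(Z>lo)&(Z<.08); print(nm,k.sum(),P[k].mean(0),(P[k].max(0)+P[k].min(0))/2,np.ptp(P[k],0))
k=near&(np.hypot(P[...,0]-.473,P[...,1]-.1027)<.02)&(Z>.088);print("head",k.sum(),P[k].mean(0),(P[k].max(0)+P[k].min(0))/2,np.ptp(P[k],0))
k=near&(abs(Z-.052)<.004); c=max(cv2.findContours(k.astype(np.uint8),cv2.RETR_EXTERNAL,cv2.CHAIN_APPROX_NONE)[0],key=len)[:,0]
W=np.array([ray(m,a,e,.052)[:2] for a,e in c]); W=W[np.hypot(W[:,0]-.473,W[:,1]-.1027)>.045]
r=least_squares(lambda q:np.hypot(W[:,0]-q[0],W[:,1]-q[1])-.048,[.505,.048],loss="soft_l1",f_scale=.0005);print("disc",r.x,len(W),np.abs(r.fun).mean())
s=env.sense();print(s["tool_pos"],toolR(s).as_matrix().round(4).tolist())
E
python3 spin.py pics/w6.png
```

```text
clock: 14.35
tool_pos: [0.5654, 0.045, 0.2559]
tcp_rot: [-0.0, 0.049, 0.999, 0.0]
force: [-0.1, -0.5, -2.1]
grip_width: 0.0337
finger_force: 40.0
base ((497.1464538574219, 61.4913330078125), (110.38233947753906, 150.3002166748047), 31.06871795654297)
nut+stud 492 [0.50575251 0.0468765  0.06938432] [0.50601804 0.04670707 0.06954887] [0.02674861 0.02365598 0.01004539]
stud 215 [0.50587457 0.04683248 0.07312972] [0.50575036 0.04694454 0.07308555] [0.01500448 0.01527163 0.00297204]
head 359 [0.47303124 0.1014816  0.09076911] [0.47291711 0.10187276 0.09049645] [0.01703281 0.01732295 0.00466471]
disc [0.50539936 0.04776459] 200 0.0007451247009478554
[0.56478045 0.04281059 0.25575843] [[-0.9951, 0.0991, -0.0013], [0.0991, 0.9951, -0.0], [0.0013, -0.0001, -1.0]]
```

View pics/w6.png

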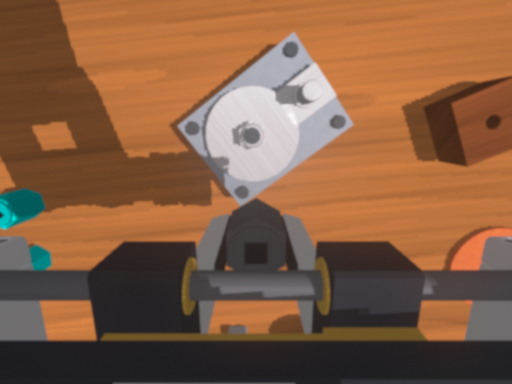

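The view shows the socket held square at (255,245), the pin seated in the ear at (310,90), and the nut and stud at (250,135). Stud, base rectangle and pin all put the nut at (0.5058, 0.0470), with the flats at 31.1° (mod 60).

```bash
python3 -m jog '[[[0.02,0,0],[0,0,0]],[[0.025,0,0],[0,0,0]],[[0.0145,0,0],[0,0,0]],[[0,0,0.02],[0,0,-0.06]],[[0,0,0.02],[0,0,-0.058]],[[0,0,0.015],[0,0,0]],[[0,0,0.005],[0,0,0]],[[0,0,0],[0,0,0]],[[0,0,0],[0,0,0]],[[0,0,0],[0,0,0]]]'; cat > st.py <<'E'
from h import *
s=env.sense();M=toolR(s).as_matrix();print(s["tool_pos"].round(5),"F",s["force"].round(2),"M",s["moment"].round(3),"yaw",np.degrees(np.arctan2(M[1,1],M[0,1])).round(2),"grip",s["grip_width"],s["finger_force"]);print("to nut in tool",(M.T@(np.array([.5058,.047,0])-s["tool_pos"])).round(4)[:2],"rim z above disc",s["tool_pos"][2]-.1069-.052)
E
python3 st.py
```

```text
clock: 15.4
tool_pos: [0.5056, 0.0466, 0.1974]
tcp_rot: [0.001, -0.007, 1.0, -0.0]
force: [-0.1, 0.1, -1.2]
grip_width: 0.0336
finger_force: 40.0
[0.5056  0.04659 0.19743] F [-0.06  0.05 -1.21] M [0.082 0.039 0.009] yaw 90.86 grip 0.03363728291754497 39.998712837696075
to nut in tool [0.     0.0004] rim z above disc 0.03852522300146143
```

```bash
python3 -m jog '[[[0.0003,0.0004,0.004],[0,0,0]],[[0,0,0.006],[0,0,0]],[[0,0,0.006],[0,0,0]],[[0,0,0.004],[0,0,0]],[[0,0,0.001],[0,0,0]],[[0,0,0.001],[0,0,0]],[[0,0,0.001],[0,0,0]],[[0,0,0.001],[0,0,0]],[[0,0,0],[0,0,0]],[[0,0,0],[0,0,0]]]';python3 st.py
```

```text
clock: 16.4
tool_pos: [0.5052, 0.0473, 0.1736]
tcp_rot: [0.0, -0.008, 1.0, 0.0]
force: [-4.5, 0.9, 9.7]
grip_width: 0.0338
finger_force: 40.0
[0.50522 0.0473  0.17364] F [-4.47  0.89  9.75] M [0.464 1.071 0.055] yaw 90.87 grip 0.033842513043780484 39.9991375207901
to nut in tool [-0.0004 -0.0004] rim z above disc 0.014744842173442622
```

```bash
python3 -m jog '[[[0.0003,0,0],[0,0,0]],[[0.0003,0,0],[0,0,0]],[[0.0003,0,0],[0,0,0]],[[0,0,0],[0,0,0]],[[0,0,0.0005],[0,0,0]],[[0,0,0.0005],[0,0,0]],[[0,0,0.0005],[0,0,0]],[[0,0,0],[0,0,0]],[[0,0,0],[0,0,0]],[[0,0,0],[0,0,0]]]';python3 st.py
```

```text
clock: 17.4
tool_pos: [0.5049, 0.0473, 0.1733]
tcp_rot: [0.002, -0.008, 1.0, 0.0]
force: [-6.7, 2.3, 20.6]
grip_width: 0.0339
finger_force: 40.0
[0.50493 0.04732 0.17333] F [-6.67  2.26 20.59] M [0.453 1.264 0.028] yaw 90.87 grip 0.03387825088297418 39.99925285577774
to nut in tool [-0.0003 -0.0004] rim z above disc 0.014425369202336662
```

```bash
python3 -m jog '[[[-0.0005,0,0],[0,0,0]],[[-0.0005,0,0],[0,0,0]],[[-0.0004,-0.0005,0],[0,0,0]],[[-0.0005,-0.0005,0],[0,0,0]],[[-0.0004,0.0005,0],[0,0,0]],[[0,0.0006,0],[0,0,0]],[[0.0006,0.0006,0],[0,0,0]],[[0.0006,0,0],[0,0,0]],[[0,-0.0006,0],[0,0,0]],[[-0.0003,0,0],[0,0,0]]]';python3 st.py
```

```text
clock: 18.4
tool_pos: [0.5059, 0.0474, 0.1731]
tcp_rot: [0.001, -0.008, 1.0, 0.0]
force: [-10.8, 0.9, 22.3]
grip_width: 0.0338
finger_force: 40.0
[0.50586 0.04735 0.17306] F [-10.75   0.86  22.34] M [0.287 2.24  0.021] yaw 90.87 grip 0.03379390967320616 40.00015765428543
to nut in tool [ 0.0003 -0.0004] rim z above disc 0.014163700114689586
```

```bash
python3 -m jog '[[[0.0004,0,0],[0,0,0]],[[0.0004,0,0],[0,0,0]],[[0.0004,0,0],[0,0,0]],[[0.0004,0,0],[0,0,0]],[[0.0004,0,0],[0,0,0]],[[0.0004,0,0],[0,0,0]],[[0.0004,-0.0003,0],[0,0,0]],[[0,-0.0004,0],[0,0,0]],[[0,0,0],[0,0,0]],[[0,0,0],[0,0,0]]]';python3 st.py
```

```text
clock: 19.4
tool_pos: [0.5046, 0.0471, 0.1732]
tcp_rot: [0.004, -0.008, 1.0, 0.001]
force: [6.5, 6.6, 9.7]
grip_width: 0.0339
finger_force: 40.0
[0.50462 0.04712 0.17325] F [6.45 6.59 9.66] M [ 1.42  -1.299 -0.018] yaw 90.86 grip 0.03391226081460248 40.0018447637558
to nut in tool [ 0.0001 -0.0004] rim z above disc 0.014348000958730837
```

It is held sideways on the nut's chamfer from both directions and stays 14 mm short, so this is the small socket. Setting it back on its spot.

```bash
python3 -m jog '[[[-0.001,0,-0.01],[0,0,0]],[[0,0,-0.045],[0,0,0]],[[0,0,-0.045],[0,0,0]],[[0.0076,-0.0434,0],[0,0,0]],[[0.0076,-0.0434,0],[0,0,0]],[[0.0076,-0.0434,0],[0,0,0]],[[0.0076,-0.0434,0],[0,0,0]],[[0.0076,-0.0434,0],[0,0,0]],[[0.0076,-0.0434,0],[0,0,0]],[[0,0,0],[0,0,0]]]'; python3 -m jog '[[[0,0,0.02],[0,0,0]],[[0,0,0.04],[0,0,0]],[[0,0,0.04],[0,0,0]],[[0,0,0.03],[0,0,0]],[[0,0,0.015],[0,0,0]],[[0,0,0.005],[0,0,0]],[[0,0,0.003],[0,0,0]],[[0,0,0],[0,0,0]],[[0,0,0],[0,0,0]],[[0,0,0],[0,0,0]]]'; python3 st.py
```

```text
clock: 20.4
tool_pos: [0.461, -0.2185, 0.2713]
tcp_rot: [-0.0, -0.005, 1.0, -0.0]
force: [0.2, 0.5, -1.5]
grip_width: 0.0338
finger_force: 40.0
clock: 21.4
tool_pos: [0.4624, -0.2146, 0.1189]
tcp_rot: [0.001, -0.008, 1.0, -0.0]
force: [0.2, -0.3, -1.9]
grip_width: 0.0338
finger_force: 40.0
[ 0.4624  -0.21464  0.11892] F [ 0.19 -0.27 -1.88] M [0.048 0.005 0.005] yaw 90.87 grip 0.03380708106889798 39.999398589134216
to nut in tool [-0.0473  0.261 ] rim z above disc -0.03998492831970613
```

```bash
python3 -m jog '[[[0,0,0.003],[0,0,0]],[[0,0,0.003],[0,0,0]],[[0,0,0.003],[0,0,0]],[[0,0,0.0015],[0,0,0]],[[0,0,0.0005],[0,0,0]],[[0,0,0.0005],[0,0,0]],[[0,0,0.0005],[0,0,0]],[[0,0,0],[0,0,0]],[[0,0,0],[0,0,0]],[[0,0,0],[0,0,0]]]'; python3 st.py
```

```text
clock: 22.4
tool_pos: [0.4621, -0.2145, 0.1069]
tcp_rot: [-0.0, -0.008, 1.0, -0.0]
force: [-6.3, 1.5, 10.6]
grip_width: 0.0337
finger_force: 40.0
[ 0.4621  -0.21453  0.10687] F [-6.34  1.55 10.58] M [0.569 1.089 0.03 ] yaw 90.88 grip 0.03372055446911326 39.99992698431015
to nut in tool [-0.0477  0.2608] rim z above disc -0.0520316522130659
```

```bash
python3 -m jog '[[[0,0,0],[0,0,0]],[[0,0,0],[0,0,0]],[[0,0,0],[0,0,0]],[[0,0,0],[0,0,0]],[[0,0,0],[0,0,0]],[[0,0,0],[0,0,0]],[[0,0,-0.02],[0,0,0]],[[0,0,-0.04],[0,0,0]],[[0,0,-0.045],[0,0,0]],[[0,0,-0.045],[0,0,0]]]' 0.6; python3 - <<'E'
from h import *
s=env.sense();M=toolR(s).as_matrix();print(M.T@(np.array([.595,-.3185,.257])-s["tool_pos"]),s["tool_pos"])
E
```

```text
clock: 23.4
tool_pos: [0.4618, -0.2144, 0.2578]
tcp_rot: [-0.0, -0.008, 1.0, 0.0]
force: [1.1, -0.4, -0.5]
grip_width: 0.0561
finger_force: 0.0
[-0.13156533 -0.10612465  0.00070104] [ 0.46183398 -0.21439153  0.25777926]
```

```bash
python3 -m jog '[[[-0.018,-0.0145,0],[0,0,0]],[[-0.028,-0.0225,0],[0,0,0]],[[-0.028,-0.0225,0],[0,0,0]],[[-0.028,-0.0225,0],[0,0,0]],[[-0.02,-0.016,0],[0,0,0]],[[-0.0095,-0.008,0],[0,0,0]],[[0,0,0],[0,0,0]],[[0,0,0],[0,0,0]],[[0,0,0],[0,0,0]],[[0,0,0],[0,0,0]]]'; python3 sock.py .595 -.3185 pics/w7.png
python3 - <<'E'
from h import *
p,d=env.snapshot("top");t=env.camera_model("top")
cv2.imwrite("pics/both.png",np.hstack([cv2.imread("pics/w7.png")[60:384,100:420],cv2.resize(p[170:290,300:440],(378,324))[:,:,::-1]]))
E
```

```text
clock: 24.4
tool_pos: [0.5949, -0.3182, 0.2566]
tcp_rot: [0.0, -0.008, 1.0, -0.0]
force: [1.0, -0.2, -0.3]
grip_width: 0.0562
finger_force: 0.0
814 [0.042405   0.04680635 0.04815555] 255.12530712530713 190.43243243243242
circle 595.6231689453125 -319.61285400390625 19.19989013671875
width 33.75745803844757 38.39473455717564 -17.942585766832632 flat-normal deg mod 60 1.7650532174149303
mid [np.float64(595.7552185058594), np.float64(-319.3747863769531)]
tool [ 0.59497198 -0.31824211  0.2566184 ] closing yaw 90.8798253206365
```

View pics/both.png

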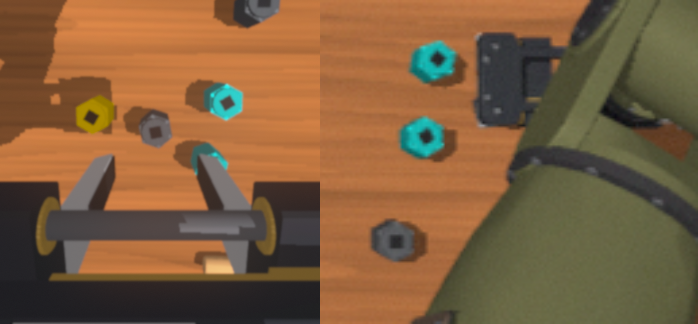

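Left crop: the dark socket is at (155,128) between the yellow and turquoise ones, and the finger lanes are clear. Right crop, from the top camera: the returned socket stands upright at (395,240). I'll turn 11.2° and descend.

```bash
python3 -m jog '[[[-0.0007,-0.0013,0.02],[0,0,-0.0975]],[[0,0,0.02],[0,0,-0.0975]],[[0,0,0.03],[0,0,0]],[[0,0,0.03],[0,0,0]],[[0,0,0.03],[0,0,0]],[[0,0,0.015],[0,0,0]],[[0,0,0.005],[0,0,0]],[[0,0,0],[0,0,0]],[[0,0,0],[0,0,0]],[[0,0,0],[0,0,0]]]'; python3 st.py
python3 -m jog '[[[0,0,0],[0,0,0]],[[0,0,0],[0,0,0]],[[0,0,0],[0,0,0]],[[0,0,0],[0,0,0]],[[0,0,0],[0,0,0]],[[0,0,0],[0,0,0]],[[0,0,0],[0,0,0]],[[0,0,0],[0,0,0]],[[0,0,0],[0,0,0]],[[0,0,0],[0,0,0]]]' 0 40; python3 st.py
```

```text
clock: 25.5
tool_pos: [0.5964, -0.3201, 0.1077]
tcp_rot: [0.001, -0.105, 0.994, -0.001]
force: [-0.9, 0.4, -0.2]
grip_width: 0.0563
finger_force: 0.0
[ 0.59638 -0.32009  0.10768] F [-0.91  0.37 -0.16] M [-0.043 -0.006 -0.043] yaw 102.04 grip 0.05627700882063222 0.0
to nut in tool [0.0122 0.3781] rim z above disc -0.05122360436285494
clock: 26.5
tool_pos: [0.596, -0.3198, 0.1063]
tcp_rot: [0.0, -0.105, 0.994, -0.0]
force: [-2.1, 3.7, 5.4]
grip_width: 0.0336
finger_force: 40.0
[ 0.596   -0.31979  0.10634] F [-2.06  3.72  5.38] M [0.52  0.351 0.017] yaw 102.04 grip 0.033601793927710885 40.00008076429367
to nut in tool [0.0117 0.3775] rim z above disc -0.05256292667541581
```

```bash
python3 -m jog '[[[0,0,-0.015],[0,0,0]],[[0,0,-0.04],[0,0,0]],[[0,0,-0.04],[0,0,0]],[[0,0.03,-0.025],[0,0,0]],[[0,0.04,-0.01],[0,0,0]],[[0,0.04,0],[0,0,0]],[[0,0.04,0],[0,0,0]],[[0,0.04,0],[0,0,0]],[[0,0.04,0],[0,0,0]],[[0.011,0.04,0],[0,0,0]]]'; python3 -m jog '[[[0,0.04,0],[0,0,0]],[[0,0.04,0],[0,0,0]],[[0,0.026,0],[0,0,0]],[[0,0,0],[0,0,0.096]],[[0,0,0],[0,0,0.095]],[[0,0,0],[0,0,0]],[[0,0,0],[0,0,0]],[[0,0,0],[0,0,0]],[[0,0,0],[0,0,0]],[[0,0,0],[0,0,0]]]'; python3 st.py; python3 - <<'E'
from h import *
s=env.sense();M=toolR(s).as_matrix();print((M.T@(np.array([.5056,.047,s["tool_pos"][2]])-s["tool_pos"])).round(4))
E
```

```text
clock: 27.5
tool_pos: [0.5286, -0.0565, 0.2367]
tcp_rot: [0.0, -0.105, 0.994, -0.0]
force: [0.5, 0.3, -2.5]
grip_width: 0.0336
finger_force: 40.0
clock: 28.5
tool_pos: [0.5067, 0.0455, 0.2361]
tcp_rot: [-0.0, -0.01, 1.0, 0.0]
force: [-0.6, -0.5, -2.4]
grip_width: 0.0338
finger_force: 40.0
[0.50675 0.04548 0.23615] F [-0.56 -0.5  -2.36] M [0.025 0.004 0.031] yaw 91.13 grip 0.0338274097886472 39.999995827674866
to nut in tool [0.0009 0.0015] rim z above disc 0.07724940406576852
[0.0011 0.0015 0.    ]
```

```bash
python3 -m jog '[[[0.0012,0.0015,0.01],[0,0,0]],[[0,0,0.02],[0,0,0]],[[0,0,0.02],[0,0,0]],[[0,0,0.009],[0,0,0]],[[0,0,0],[0,0,0]],[[0,0,0.001],[0,0,0]],[[0,0,0.001],[0,0,0]],[[0,0,0.001],[0,0,0]],[[0,0,0.001],[0,0,0]],[[0,0,0.001],[0,0,0]]]'; python3 st.py
```

```text
clock: 29.5
tool_pos: [0.5056, 0.0471, 0.1723]
tcp_rot: [0.0, -0.01, 1.0, 0.0]
force: [-0.0, 0.4, -2.7]
grip_width: 0.0337
finger_force: 40.0
[0.50555 0.04708 0.17228] F [-0.02  0.36 -2.68] M [ 0.004 -0.089  0.04 ] yaw 91.1 grip 0.03365069805462536 39.99989032745361
to nut in tool [-0.0002 -0.0001] rim z above disc 0.013375107272216101
```

```bash
python3 -m jog '[[[0,0,0.001],[0,0,0]],[[0,0,0.001],[0,0,0]],[[0,0,0.001],[0,0,0]],[[0,0,0.001],[0,0,0]],[[0,0,0.001],[0,0,0]],[[0,0,0],[0,0,0]],[[0,0,0],[0,0,0]],[[0,0,0],[0,0,0]],[[0,0,0],[0,0,0]],[[0,0,0],[0,0,0]]]'; python3 st.py
```

```text
clock: 30.5
tool_pos: [0.5055, 0.0471, 0.1672]
tcp_rot: [0.0, -0.01, 1.0, -0.0]
force: [0.5, -0.0, -2.3]
grip_width: 0.0339
finger_force: 40.0
[0.50551 0.04708 0.16717] F [ 0.52 -0.   -2.34] M [ 0.003 -0.013 -0.02 ] yaw 91.1 grip 0.033876899853092675 40.0000262260437
to nut in tool [-0.0003 -0.0001] rim z above disc 0.008267814052876514
```

It is sliding on freely, so this is the fitting socket. Rim is about 9 mm from home.

```bash
python3 -m jog '[[[0,0,0.002],[0,0,0]],[[0,0,0.002],[0,0,0]],[[0,0,0.002],[0,0,0]],[[0,0,0.001],[0,0,0]],[[0,0,0.001],[0,0,0]],[[0,0,0.0005],[0,0,0]],[[0,0,0.0005],[0,0,0]],[[0,0,0],[0,0,0]],[[0,0,0],[0,0,0]],[[0,0,0],[0,0,0]]]'; python3 st.py
```

```text
clock: 31.5
tool_pos: [0.5055, 0.0471, 0.1583]
tcp_rot: [0.0, -0.01, 1.0, 0.0]
force: [-1.6, -0.7, 1.9]
grip_width: 0.0338
finger_force: 40.0
[0.50554 0.04709 0.15829] F [-1.61 -0.72  1.85] M [0.037 0.277 0.016] yaw 91.1 grip 0.03377459617368271 40.00006288290024
to nut in tool [-0.0002 -0.0001] rim z above disc -0.0006149921709189335
```

Rim is on the disc and a light contact shows. One small press, then a final look.

```bash
python3 -m jog '[[[0,0,0.0004],[0,0,0]],[[0,0,0],[0,0,0]],[[0,0,0],[0,0,0]],[[0,0,0],[0,0,0]],[[0,0,0],[0,0,0]],[[0,0,0],[0,0,0]],[[0,0,0],[0,0,0]],[[0,0,0],[0,0,0]],[[0,0,0],[0,0,0]],[[0,0,0],[0,0,0]]]'; python3 st.py; python3 - <<'E'
from h import *
p,d=env.snapshot("scene"); q,_=env.snapshot("wrist")
cv2.imwrite("pics/end.png",np.hstack([cv2.resize(p[110:310,90:340],(400,320)),cv2.resize(q[50:290,100:400],(400,320))])[:,:,::-1])
E
```

```text
clock: 32.5
tool_pos: [0.5056, 0.0471, 0.1583]
tcp_rot: [0.0, -0.01, 1.0, -0.0]
force: [-3.4, -0.3, 7.3]
grip_width: 0.0334
finger_force: 40.0
[0.50557 0.04708 0.15828] F [-3.38 -0.32  7.26] M [-0.019  0.785  0.024] yaw 91.1 grip 0.03339312105524963 39.99994218349457
to nut in tool [-0.0002 -0.0001] rim z above disc -0.0006210741906957987
```

View pics/end.png

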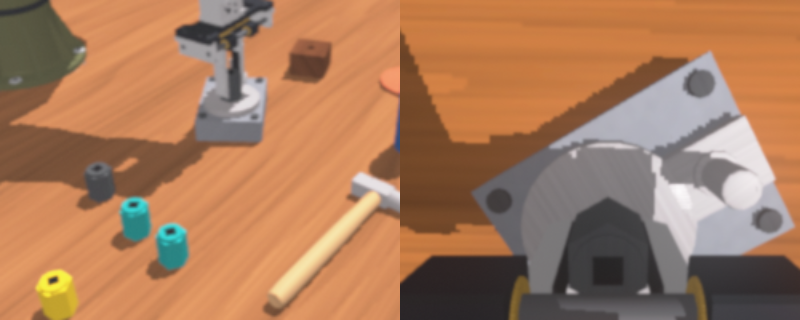

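The socket is held home on the nut at right-crop (608,265) and the pin is seated at (740,190). The other dark socket stands upright at left-crop (100,182), and the hammer and look-alikes are untouched. Handing in.

```bash
python3 -c "
from workcell import env
print(env.close_job())"
```

```text
the job is handed in; nothing more can be done
None
```

The job is handed in at about 33 s: the pin is seated in the ear and released, the small socket stands upright back on the bench, and the fitting socket is fully home on the nut, still gripped at 40 N (no verdict was returned).

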